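Put the marking-out tools back in their fitted tray

ROBOT

A 6-joint arm with a two-finger parallel gripper is mounted at the origin on the work surface. World frame = base frame: x ahead of the robot, y to its left, z up, the work surface at z = 0. Lengths are in mm, angles in degrees, forces in N, time in s.
With the tool pointing down it reaches from about 275 to 725 mm from the base axis. Payload 5.6 kg.
Tool frame: the origin (TCP) lies midway between the tips of the shut fingers; the grasp point (between the pads) lies 19 mm behind it; z points along the fingers, y is the line along which they close (so a half turn about z gives the same grasp; the last joint's range is limited). The gripper opens to 85 mm and grips with 20 to 120 N. Pads are 22 mm wide; open, the fingers measure 114 mm over their backs; the gripper's body (76 mm by 85 mm) begins 54 mm behind the grasp point. The pads swing forward as they close: fully open they stand 13 mm farther back than shut.
Start: joints at [84.488, 14.616, 6.199, 0, -81.583, -16.306], TCP at [204.388, 510.606, 231.283] pointing down, gripper open.
Joint ranges: [-168.99, 168.99], [-69.2, 112.95], [-62.41, 85.93], [-164.36, 98.24], [-168.68, -3.75], [-174.98, 174.98]. Speed limits (degrees/s): [147.25, 147.25, 180, 180, 180, 180].

INTERFACE

Orientations are given as a 3x3 rotation matrix whose columns are the frame's x, y, z axes.
In Python, from workcell import ctrl gives the robot as it stands.
- The arm moves only by the tool play_rows, never from a script. Its argument "commands" is a list of rows, each a list of 7 numbers: the shift along the tool's x, y, z in units of 0.03 m (1.0 is 0.03 m), then the turn, a rotation vector about the tool's x, y, z in units of 6 degrees (1.0 is 6 degrees), then the opening, from -1 (shut) to 1 (fully open). In form: [[x, y, z, wx, wy, wz, grip], ...]. A call has exactly 5 rows; each row shifts and turns the commanded pose from where the row before left it, along the tool's axes as they then stand; what a row does not reach is not made up. A row lasts 1/12 s, in which the tool goes at most 41.7 mm and 7.16 degrees, less where a joint would pass 70% of its speed; a pose out of reach is approached as far as the arm can. A call with a number of a shift or a turn outside -1 to 1 is refused whole. A call with a gripper value outside its range is refused whole. The fingers move at their own pace and stop on an object; "newtons" is the grip in N (left out, the last holds). Time passes only in rows, so rows that do not move let the fingers close, or fill a call up. It gives the time, the measured TCP pose, the force, the opening and the grip force at its end, in the units of the state.
- ctrl.get_state(): the state, without advancing time (a new reading comes with each control period).
- ctrl.get_image(name): name is "side" or "top" or "wrist"; returns the picture (480x640x3 uint8, blue, green, red); there is no depth.
- ctrl.camera_model(name): a dict with "fx", "fy", "cx", "cy" (pixels), "k1" (the pictures are not rectified: a ray, as slopes to the right and down, at radius r is drawn at 1 + k1 r^2 times it, then the intrinsics apply), "cam_to_world" (4x4, takes a point from camera to world coordinates). Camera axes: x right, y up, looking along -z (the intrinsics and any distortion apply to the point x, -y, -z); pixel columns grow to the right and rows downward; lengths in mm; the calibration is good to about 2 mm. A picture is of the moment at which its call begins: read the wrist's pose just before it. camera_model takes no time and is no camera call; for the wrist camera it gives the pose at the moment of the call.
- ctrl.hand_in(): hands the job in; it is judged then, once.
The state is a dict: "time": time; "q": joint angles; "qvel": joint speeds; "effort": joint torques, N m; "tool_pos": TCP position; "ee_rot": TCP orientation; "force": force on the tool from outside, world axes, zero at the start; "moment": the same for the moment, N m; "width": finger opening in mm; "gripper_force": force on a finger pad.
Only numpy, scipy, OpenCV 4.12 (cv2) and the standard library are available. Lean on these libraries where they do the work, as an engineer would, in place of code of your own. Each camera call takes 0.05 s, during which the arm holds its last target. There are 200 camera calls.

TASK

Clear the bench for the glue-up: put the tape measure, the try square, the folded sliding bevel and the small spirit level back in the fitted tool tray, each lying flat and fully down in the cut-out made for it. Leave the little plane and the notched block that lie among them where they are.

Things in the scene. Friction and masses are not known exactly. Their poses are not given: they have to be found in the camera images.
- tape: Pocket tape measure lying on its side: grey, round steel and black disc on top. Outline 66 x 54 mm (x, y), 32 mm high; its flat-sided case is 60 x 54 mm, gripped across the 54 mm. Origin: centre of the outline, on the underside; x runs along the length to the small steel hook, z up. About 0.16 kg.
- try_square: L-shaped try square lying flat, outline 107 x 72 mm. Origin: centre of that outline, on the underside, z up. Thick dark wooden stock, 22 mm high: x -53.5 to -21.5, y -36 to 36 mm; grip it across its 32 mm (x), e.g. at y = -10. Thin steel blade: x -21.5 to 53.5, y 10 to 36, z 8 to 10 mm. It balances at about x = -27 mm. About 0.15 kg.
- bevel: Sliding bevel, folded: narrow dark wooden bar with brass ends, outline 116 x 24 mm, 22 mm high. Origin: centre of the outline, on the underside; x along it, z up. Solid stock from x = -38 to 58 mm, gripped across its 24 mm near x = 8; the thin end of the blade sticks out at x = -38 to -58; brass wing nut 5 mm high on top at x = 46. About 0.14 kg.
- level: Pocket spirit level lying on its side: aluminium bar with black end caps and three small green vials on top. 112 x 40 mm (x, y) and 24 mm high. Origin: centre of the underside; x along it, z up. Grip across the 40 mm. About 0.13 kg.
- tape_cutout: Place for the tape measure: an almost square cut-out, 76 x 64 mm (x, y), centred on the origin; tape length along x, either way round. Pale plywood inlay 142 x 100 x 18 mm (x, y, z), fixed. Origin: centre of its underside, 4 mm above the bench; felt floor at z = 8 mm, inlay top at z = 18 mm.
- square_cutout: Place for the try square: L-shaped cut-out. Stock pocket x -58.5 to -16.5, y -41 to 41 mm; blade channel on to x = 58.5, y 5 to 41, only 4 mm deep (the blade hangs over it). Home when the square's origin is over this one and the x axes agree. Pale plywood inlay 142 x 100 x 18 mm (x, y, z), fixed. Origin: centre of its underside, 4 mm above the bench; felt floor at z = 8 mm, inlay top at z = 18 mm.
- bevel_cutout: Place for the sliding bevel: long narrow cut-out, 126 x 34 mm (x, y), centred on the origin; bevel along x, either way round. Pale plywood inlay 142 x 100 x 18 mm (x, y, z), fixed. Origin: centre of its underside, 4 mm above the bench; felt floor at z = 8 mm, inlay top at z = 18 mm.
- level_cutout: Place for the spirit level: long cut-out, 122 x 50 mm (x, y), centred on the origin; level along x, either way round. The four inlays lie side by side along y in a shallow tray whose rim is level with their tops. Pale plywood inlay 142 x 100 x 18 mm (x, y, z), fixed. Origin: centre of its underside, 4 mm above the bench; felt floor at z = 8 mm, inlay top at z = 18 mm.
- plane: Bystander: small trimming plane, dark iron body with brass cap and a turned front knob, 100 x 36 mm in plan, 43 mm high, origin at the centre of its underside. Not to be moved.
- notched_block: Bystander: pale wooden halving-joint block among the tools, 90 x 56 x 40 mm, with a 30 mm wide, 20 mm deep notch across its top; origin at the centre of its underside. Not to be moved. (The darker notched block off to the side is scrap.)

How it is judged (in metres and radians):
At the end, for the whole second after the job is handed in: Each of the four tools lies flat (within 0.06 rad) and at rest on the floor of its own cut-out (its underside within about 3 mm of the floor), within 10 mm of the cut-out's centre and 0.2 rad of its length; the plane and the notched block are within 20 mm of where they began (horizontal distance between tape and tape_cutout below 0.01 m and z of tape in the frame of tape_cutout between 0.005 and 0.0115 m and angle between each of tape, try_square, bevel, level's own z axis and vertical below 0.06 rad and angle between the x axis of tape and the x axis of tape_cutout, either way round below 0.2 rad and linear speed of each of tape, try_square, bevel, level below 0.02 m/s and angular speed of each of tape, try_square, bevel, level below 0.2 rad/s and horizontal distance between try_square and square_cutout below 0.01 m and z of try_square in the frame of square_cutout between 0.005 and 0.0115 m and angle between the x axis of try_square and the x axis of square_cutout, either way round below 0.2 rad and horizontal distance between bevel and bevel_cutout below 0.01 m and z of bevel in the frame of bevel_cutout between 0.005 and 0.0115 m and angle between the x axis of bevel and the x axis of bevel_cutout, either way round below 0.2 rad and horizontal distance between level and level_cutout below 0.01 m and z of level in the frame of level_cutout between 0.005 and 0.0115 m and angle between the x axis of level and the x axis of level_cutout, either way round below 0.2 rad and distance of each of plane, notched_block from where it was at the start of the episode below 0.02 m); the robot touches nothing.
It fails at once if the small plane is moved by more than 20 mm (distance of plane from where it was at the start of the episode above 0.02 m).
It fails at once if the notched block is moved by more than 20 mm (distance of notched_block from where it was at the start of the episode above 0.02 m).
It also fails if it takes over 99 s, if anything falls off the work surface, if the arm or the gripper's body presses on something with over 40 N, if the wrist force passes 120 N, or if a joint passes its speed limit or range.

## Working session

There is one attempt and no reset: what is moved stays moved. The work goes in short steps, Python scripts to look and compute and a tool call to move; the robot and the scene stay as the last step left them, time stands still between calls to the robot, and variables do not carry over. Pictures are saved under pics/ and viewed, at most 14 in all, crops included, and the job is handed in when it is done.

Besides the shell and the picture viewer there is one more tool, called as name(argument=value, ...) on one line, values as JSON. play_rows: Moves the arm, as the interface text tells. Its arguments: {"type":"object","properties":{"commands":{"type":"array"},"newtons":{"type":"number"}},"required":["commands"]}

```bash
mkdir -p pics; ls
cat > h.py <<'E'
import numpy as np, cv2
from workcell import ctrl
def snap(n,f):
    m=ctrl.camera_model(n); im=ctrl.get_image(n); cv2.imwrite('pics/'+f,im); np.save('pics/'+f+'.npy',m['cam_to_world']); return im,m
def p2w(m,px,z):
    K=np.array([[m['fx'],0,m['cx']],[0,m['fy'],m['cy']],[0,0,1.]])
    T=np.array(m['cam_to_world']); px=np.array(px,float).reshape(-1,1,2)
    u=cv2.undistortPoints(px,K,np.array([m['k1'],0,0,0,0.]))[:,0]
    d=np.c_[u[:,0],-u[:,1],-np.ones(len(u))]@T[:3,:3].T; o=T[:3,3]
    return o+d*((z-o[2])/d[:,2])[:,None]
E
python3 - <<'E'
from h import *
s=ctrl.get_state();print(s['time'],s['tool_pos'],np.round(s['ee_rot'],3).tolist(),s['width'])
for n in('top','side'):
    im,m=snap(n,n+'0.png'); print({k:v for k,v in m.items() if k!='cam_to_world'},np.round(m['cam_to_world'],3).tolist())
m=ctrl.camera_model('wrist');print({k:v for k,v in m.items() if k!='cam_to_world'},np.round(m['cam_to_world'],3).tolist())
E
```

```text
pics
0.0 [204.18510814 510.16498605 230.40338386] [[0.928, -0.372, -0.001], [-0.372, -0.928, -0.002], [0.0, 0.002, -1.0]] 85.42840488603699
{'fx': 457.0037306363409, 'fy': 457.0037306363409, 'cx': 321.567700778029, 'cy': 242.7613459290422, 'k1': -0.02436923363951816} [[-0.007, 0.998, -0.055, 483.028], [-1.0, -0.006, 0.011, 22.857], [0.01, 0.055, 0.998, 926.382], [0.0, 0.0, 0.0, 1.0]]
{'fx': 449.0183701449461, 'fy': 449.0183701449461, 'cx': 318.4279341172267, 'cy': 246.9861886058612, 'k1': -0.07665907253915419} [[0.801, 0.322, -0.504, 145.646], [-0.598, 0.41, -0.688, -509.596], [-0.015, 0.853, 0.521, 456.354], [0.0, 0.0, 0.0, 1.0]]
{'fx': 365.8615781465963, 'fy': 365.8615781465963, 'cx': 322.5491664877958, 'cy': 246.2175811604234, 'k1': 0.012986442075414297} [[-0.372, 0.877, 0.305, 283.294], [-0.928, -0.352, -0.119, 479.456], [0.003, -0.328, 0.945, 373.189], [0.0, 0.0, 0.0, 1.0]]
```

View pics/top0.png

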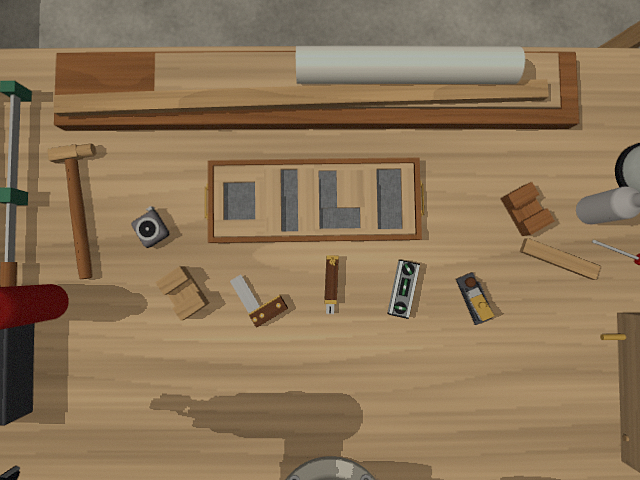

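The picture shows the tray at columns 208–420, rows 160–240, with cut-outs for the tape (240,200), bevel (290,200), square (340,200) and level (390,198). In front of it are the tape (149,228), block (183,292), square (260,300), bevel (332,284), level (405,289) and plane (474,298).

Run:
```python
import cv2
im=cv2.imread('pics/top0.png')
cv2.imwrite('pics/c1.png',cv2.resize(im[150:250,200:430],None,fx=3.4,fy=3.4,interpolation=cv2.INTER_CUBIC))
cv2.imwrite('pics/c2.png',cv2.resize(im[200:335,125:325],None,fx=4,fy=4,interpolation=cv2.INTER_CUBIC))
cv2.imwrite('pics/c3.png',cv2.resize(im[240:340,310:500],None,fx=4,fy=4,interpolation=cv2.INTER_CUBIC))
```

```text
(no output)
```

View pics/c1.png

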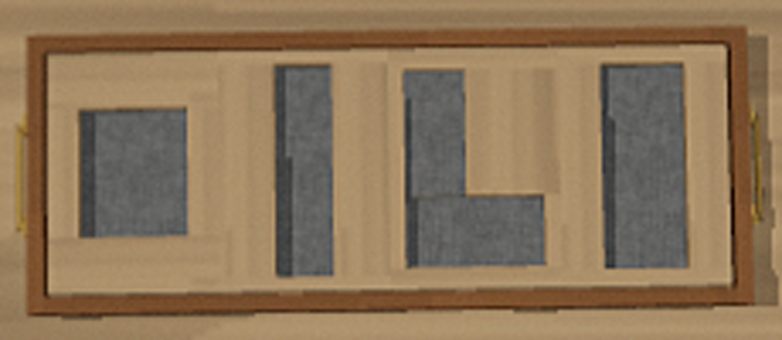

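View pics/c2.png

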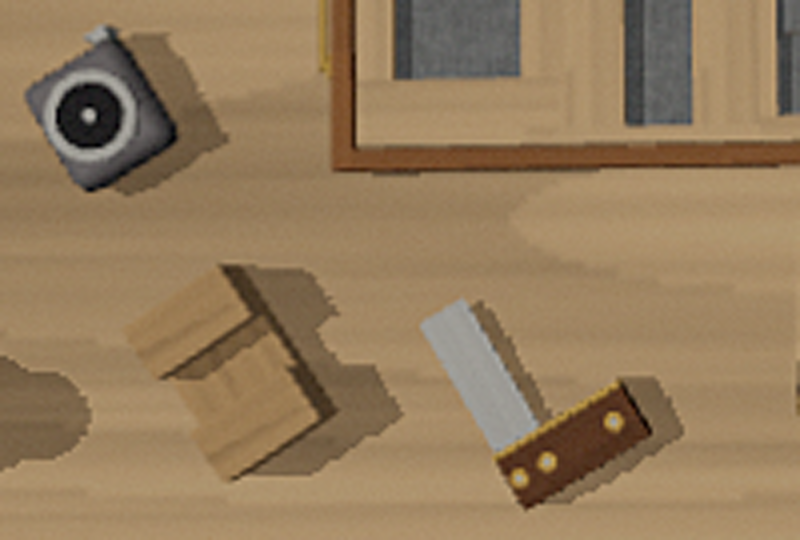

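View pics/c3.png

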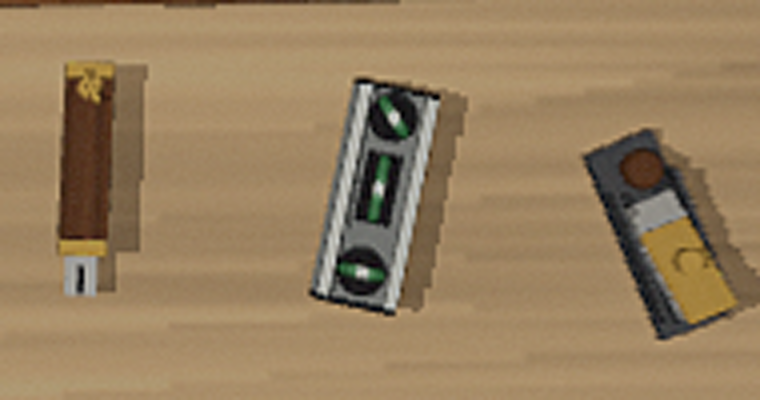

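Corners are readable in all three crops; the square's blade points up-left with its stock at the lower right, and the tray is nearly axis-aligned. Next I fit the poses.

```bash
cat > fit.py <<'E'
from h import *
import json
def fit(m,px,loc,z,s,off):
    px=(np.array(px,float)+.5)/s-.5+np.array(off); loc=np.array(loc,float)
    z=np.broadcast_to(z,len(px)); W=np.array([p2w(m,p,zz)[0,:2] for p,zz in zip(px,z)])
    a=loc-loc.mean(0);b=W-W.mean(0)
    th=np.arctan2((a[:,0]*b[:,1]-a[:,1]*b[:,0]).sum(),(a*b).sum())
    R=np.array([[np.cos(th),-np.sin(th)],[np.sin(th),np.cos(th)]])
    t=W.mean(0)-R@loc.mean(0)
    return t,np.degrees(th),np.abs(a@R.T-b).max()
def box(lx,ly,order): 
    c={'++':(lx/2,ly/2),'+-':(lx/2,-ly/2),'--':(-lx/2,-ly/2),'-+':(-lx/2,ly/2)}; return [c[o] for o in order]
E
cat > r.py <<'E'
from fit import *
m=ctrl.camera_model('top')
O=['++','+-','--','-+']
c1=(3.4,(200,150));c2=(4,(125,200));c3=(4,(310,240))
res={}
def go(n,*a):
    t,th,e=fit(m,*a); res[n]=[*t,th]; print(n,np.round(t,1),round(th,1),'res',round(e,1))
go('tape_c',[(79,110),(187,108),(188,237),(79,237)],box(76,64,O),22,*c1)
go('bevel_c',[(275,65),(330,65),(333,276),(277,276)],box(126,34,O),22,*c1)
go('level_c',[(602,65),(684,64),(688,267),(606,268)],box(122,50,O),22,*c1)
go('square_c',[(403,70),(407,267),(544,265),(544,195),(465,195),(465,70)],[(58.5,41),(-58.5,41),(-58.5,-41),(-16.5,-41),(-16.5,5),(58.5,5)],22,*c1)
# tape: case 60x54, rear edge x=-33, front x=27; corners top-left, top-right, bottom-right, bottom-left
go('tape',[(25,97),(120,40),(178,132),(92,191)],[(27,27),(27,-27),(-33,-27),(-33,27)],26,*c2)
go('square',[(497,457),(622,382),(650,432),(526,508),(421,325),(465,298)],[(-21.5,36),(-21.5,-36),(-53.5,-36),(-53.5,36),(53.5,36),(53.5,10)],[22,22,22,22,10,10],*c2)
go('bevel',[(65,62),(114,64),(107,250),(58,240)],[(-38,-12),(-38,12),(58,12),(58,-12)][2:]+[(-38,-12),(-38,12)],22,*c3)
go('level',[(356,79),(440,97),(394,314),(311,294)],box(112,40,O),24,*c3)
go('plane',[(582,157),(653,130),(738,305),(662,338)],box(100,36,O),15,*c3)
json.dump(res,open('res.json','w'))
E
python3 r.py
```

```text
tape_c [618.3 177.2] 0.3 res 0.6
bevel_c [619.4  77.4] 0.5 res 1.0
level_c [ 621.  -122.9] 0.3 res 1.0
square_c [620.4 -22.4] 0.3 res 1.1
tape [565.9 352.5] 33.6 res 2.8
square [431.7 138.4] 31.0 res 1.8
bevel [453.1  -4.8] -3.0 res 5.1
level [ 441.4 -147.8] -12.9 res 2.2
plane [ 421.6 -291.3] 23.6 res 3.1
```

```bash
sed -i 's/(107,250),(58,240)/(107,255),(58,253)/' r.py; python3 r.py | grep -E "bevel "
cat > go.py <<'E'
# usage: go.py name(_c) z  -> turn, then shift in tool axes, in units
import sys,json
from h import *
res=json.load(open('res.json'))
G={'tape':(-3,0,0),'bevel':(8,0,0),'level':(0,0,0),'square':(-37.5,-8,-90)}
n=sys.argv[1]; z=float(sys.argv[2]); x,y,th=res[n]; gx,gy,dp=G[n.replace('_c','')]
t=np.radians(th); X=x+gx*np.cos(t)-gy*np.sin(t); Y=y+gx*np.sin(t)+gy*np.cos(t); phi=th+dp
s=ctrl.get_state(); R=np.array(s['ee_rot']); p=np.array(s['tool_pos'])
cur=np.degrees(np.arctan2(R[1,0],R[0,0])); d=(phi-cur+90)%180-90
if len(sys.argv)>3: d+=float(sys.argv[3])
f=np.radians(cur+d); D=np.array([X,Y])-p[:2]
tx=D@[np.cos(f),np.sin(f)]; ty=D@[np.sin(f),-np.cos(f)]
print('t',round(s['time'],2),'pos',p.round(1),'phi',cur.round(1),'j6',round(s['q'][5]),'w',round(s['width'],1),'F',np.round(s['force'],1),'tilt',np.round(R[:2,2],4))
print('target',round(X,1),round(Y,1),'turn wz units',round(-d/6,2),'| after turn: x',round(tx/30,2),'y',round(ty/30,2),'z',round((p[2]-z)/30,2))
E
python3 go.py tape 10
```

```text
bevel [450.9  -4.8] -2.6 res 1.0
t 0.1 pos [204.2 510.2 230.5] phi -21.8 j6 -16 w 85.6 F [ 0.4 -0.5  0.3] tilt [-0.0006 -0.0016]
target 563.4 350.9 turn wz units -9.23 | after turn: x 7.04 y 11.05 z 7.35
```

play_rows(commands=[[0,0,0.4,0,0,-0.92,1],[0,0,0.4,0,0,-0.92,1],[0,0,0.4,0,0,-0.92,1],[0,0,0.4,0,0,-0.92,1],[0,0,0.4,0,0,-0.92,1]], newtons=60)

```text
time: 0.52
tool_pos: [204.3, 510.3, 170.2]
ee_rot: [[0.994, 0.105, -0.0], [0.105, -0.994, -0.001], [-0.0, 0.001, -1.0]]
force: [-0.3, 0.6, -0.3]
width: 85.5
gripper_force: 0.0
```

play_rows(commands=[[0,0,0.4,0,0,-0.92,1],[0,0,0.4,0,0,-0.92,1],[0,0,0.4,0,0,-0.92,1],[0,0,0.4,0,0,-0.92,1],[0,0,0.4,0,0,-0.92,1]])

```text
time: 0.93
tool_pos: [204.3, 510.2, 110.2]
ee_rot: [[0.832, 0.554, -0.0], [0.554, -0.832, -0.001], [-0.001, 0.001, -1.0]]
force: [-0.3, 1.1, -0.0]
width: 85.6
gripper_force: 0.0
```

play_rows(commands=[[0.47,0.74,0,0,0,0,1],[0.47,0.74,0,0,0,0,1],[0.47,0.74,0,0,0,0,1],[0.47,0.74,0,0,0,0,1],[0.47,0.74,0,0,0,0,1]])

```text
time: 1.35
tool_pos: [325.1, 455.8, 110.8]
ee_rot: [[0.835, 0.55, -0.0], [0.55, -0.835, -0.001], [-0.001, 0.0, -1.0]]
force: [0.3, 0.4, 1.1]
width: 85.5
gripper_force: 0.0
```

play_rows(commands=[[0.47,0.74,0,0,0,0,1],[0.47,0.74,0,0,0,0,1],[0.47,0.74,0,0,0,0,1],[0.47,0.74,0,0,0,0,1],[0.47,0.74,0,0,0,0,1]])

```text
time: 1.77
tool_pos: [445.1, 401.9, 110.8]
ee_rot: [[0.835, 0.55, -0.001], [0.55, -0.835, -0.001], [-0.001, 0.0, -1.0]]
force: [-0.2, 0.8, -0.1]
width: 85.6
gripper_force: 0.0
```

play_rows(commands=[[0.47,0.74,0,0,0,0,1],[0.47,0.74,0,0,0,0,1],[0.47,0.74,0,0,0,0,1],[0.47,0.74,0,0,0,0,1],[0,0,0,0,0,0,1]])

```text
time: 2.18
tool_pos: [543.3, 357.1, 110.1]
ee_rot: [[0.837, 0.547, -0.0], [0.547, -0.837, -0.002], [-0.001, 0.001, -1.0]]
force: [-0.1, -0.1, -0.2]
width: 85.5
gripper_force: 0.0
```

```bash
python3 go.py tape 10; python3 -c "
from h import *
snap('wrist','w1.png')"
```

```text
t 2.18 pos [543.3 357.1 110.1] phi 33.2 j6 76 w 85.5 F [-0.1 -0.1 -0.2] tilt [-0.0003 -0.0018]
target 563.4 350.9 turn wz units -0.06 | after turn: x 0.44 y 0.54 z 3.34
```

View pics/w1.png

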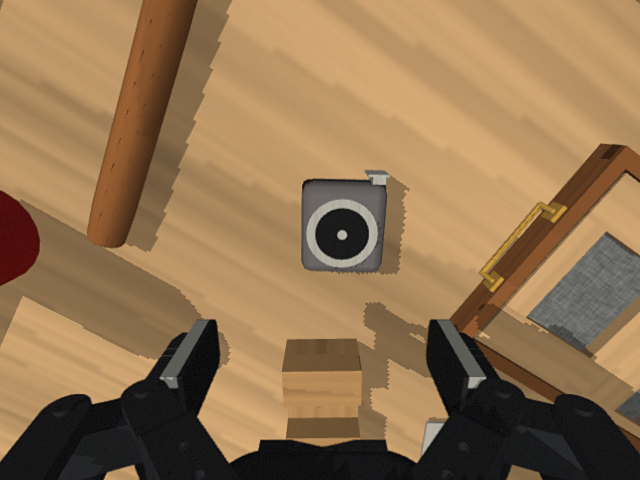

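The wrist view shows the tape aligned with the tool, its disc centre at (342,234), with the fingers clear on both sides. The case corners are about (303,181), (386,181), (385,272) and (304,268).

Run:
```python
from fit import *
m=ctrl.camera_model('wrist')
print(p2w(m,[342,234],32)[:,:2], p2w(ctrl.camera_model('top'),[125+89.5/4-.5,200+115.5/4-.5],32)[:,:2])
print(fit(m,[(303,181),(386,181),(385,272),(304,268)],[(27,27),(27,-27),(-33,-27),(-33,27)],28,1,(0,0)))
```

```text
[[562.16896974 356.72731226]] [[562.87565288 355.91435914]]
(array([568.30967369, 358.63114281]), np.float64(33.159282462872525), np.float64(1.9530744206415989))
```

```bash
sed -i "s/^json.dump/res['tape']=[566,357.6,33.2]\njson.dump/" r.py; python3 r.py >/dev/null; python3 go.py tape 9.5
```

```text
t 2.23 pos [541.6 358.1 110. ] phi 33.2 j6 76 w 85.4 F [-0.7  0.2  0.4] tilt [-0.0012 -0.0012]
target 563.5 356.0 turn wz units -0.0 | after turn: x 0.57 y 0.46 z 3.35
```

play_rows(commands=[[0.19,0.15,0.3,0,0,0,1],[0.19,0.15,0.6,0,0,0,1],[0.19,0.15,0.8,0,0,0,1],[0,0,0.6,0,0,0,1],[0,0,0.4,0,0,0,1]])

```text
time: 2.65
tool_pos: [560.3, 357.4, 26.8]
ee_rot: [[0.835, 0.551, -0.004], [0.551, -0.835, -0.002], [-0.004, -0.0, -1.0]]
force: [-0.7, -0.4, -0.4]
width: 85.2
gripper_force: 0.0
```

play_rows(commands=[[0,0,0.35,0,0,0,1],[0,0,0.3,0,0,0,1],[0,0,0,0,0,0,1],[0,0,0,0,0,0,1],[0,0,0,0,0,0,-1]])

```text
time: 3.07
tool_pos: [562.4, 358.4, 11.8]
ee_rot: [[0.835, 0.551, 0.001], [0.551, -0.835, 0.001], [0.002, 0.0, -1.0]]
force: [-0.0, -0.2, -0.2]
width: 75.5
gripper_force: 0.0
```

play_rows(commands=[[0,0,0,0,0,0,-1],[0,0,0,0,0,0,-1],[0,0,0,0,0,0,-1],[0,0,0,0,0,0,-1],[0,0,0,0,0,0,-1]])

```text
time: 3.48
tool_pos: [562.8, 358.4, 12.4]
ee_rot: [[0.835, 0.551, 0.002], [0.551, -0.835, 0.002], [0.003, 0.0, -1.0]]
force: [-0.4, -0.7, 5.4]
width: 52.2
gripper_force: 65.9
```

play_rows(commands=[[0,0,0,0,0,0,-1],[0,0,0,0,0,0,-1],[0,0,0,0,0,0,-1],[0,0,0,0,0,0,-1],[0,0,0,0,0,0,-1]])

```text
time: 3.9
tool_pos: [562.8, 358.5, 12.4]
ee_rot: [[0.835, 0.551, 0.002], [0.551, -0.835, 0.002], [0.003, -0.0, -1.0]]
force: [0.1, 0.1, 6.1]
width: 52.8
gripper_force: 66.0
```

play_rows(commands=[[0,0,-0.3,0,0,0,-1],[0,0,-0.5,0,0,0,-1],[0,0,-0.6,0,0,0,-1],[0,0,-0.4,0,0,0,-1],[0,0,-0.2,0,0,0,-1]])

```text
time: 4.32
tool_pos: [562.5, 358.3, 73.0]
ee_rot: [[0.835, 0.55, 0.002], [0.55, -0.835, 0.002], [0.002, -0.0, -1.0]]
force: [0.4, -0.1, -1.6]
width: 52.7
gripper_force: 65.2
```

```bash
python3 go.py tape_c 25.5
```

```text
t 4.32 pos [562.5 358.3  73. ] phi 33.4 j6 77 w 52.7 F [ 0.4 -0.1 -1.6] tilt [0.0019 0.0017]
target 615.3 177.2 turn wz units 5.51 | after turn: x 1.72 y 6.05 z 1.58
```

play_rows(commands=[[0,0,0,0,0,0.6,-1],[0,0,0,0,0,0.9,-1],[0,0,0,0,0,0.9,-1],[0,0,0,0,0,0.9,-1],[0,0,0,0,0,0.9,-1]])

```text
time: 4.73
tool_pos: [561.3, 357.5, 70.0]
ee_rot: [[0.991, 0.137, -0.002], [0.137, -0.991, -0.001], [-0.002, 0.001, -1.0]]
force: [0.3, -0.5, -1.7]
width: 52.3
gripper_force: 65.1
```

play_rows(commands=[[0,0,0,0,0,0.9,-1],[0,0,0,0,0,0.41,-1],[0.25,0.7,0,0,0,0,-1],[0.25,0.9,0,0,0,0,-1],[0.25,0.9,0,0,0,0,-1]])

```text
time: 5.15
tool_pos: [584.2, 282.4, 69.9]
ee_rot: [[1.0, 0.007, -0.002], [0.007, -1.0, -0.001], [-0.002, 0.001, -1.0]]
force: [-0.1, 1.0, -0.9]
width: 52.7
gripper_force: 65.1
```

play_rows(commands=[[0.25,0.9,0,0,0,0,-1],[0.25,0.9,0,0,0,0,-1],[0.25,0.9,0,0,0,0,-1],[0.2,0.7,0,0,0,0,-1],[0,0,0,0,0,0,-1]])

```text
time: 5.57
tool_pos: [614.1, 177.0, 70.2]
ee_rot: [[1.0, 0.002, -0.002], [0.002, -1.0, -0.001], [-0.002, 0.001, -1.0]]
force: [0.1, 1.1, -1.9]
width: 52.7
gripper_force: 65.1
```

play_rows(commands=[[0,0,0.3,0,0,0,-1],[0,0,0.3,0,0,0,-1],[0,0,0,0,0,0,-1],[0,0,0,0,0,0,-1],[0,0,0,0,0,0,-1]])

```text
time: 5.98
tool_pos: [613.6, 181.9, 52.4]
ee_rot: [[1.0, 0.007, -0.001], [0.007, -1.0, -0.0], [-0.001, 0.0, -1.0]]
force: [-0.2, -0.3, -1.6]
width: 52.8
gripper_force: 65.1
```

```bash
python3 go.py tape_c 25.5; python3 -c "
from h import *
snap('wrist','w2.png')"
```

```text
t 5.98 pos [613.6 181.9  52.4] phi 0.4 j6 60 w 52.8 F [-0.2 -0.3 -1.6] tilt [-0.0005 -0.0004]
target 615.3 177.2 turn wz units 0.01 | after turn: x 0.06 y 0.16 z 0.9
```

View pics/w2.png

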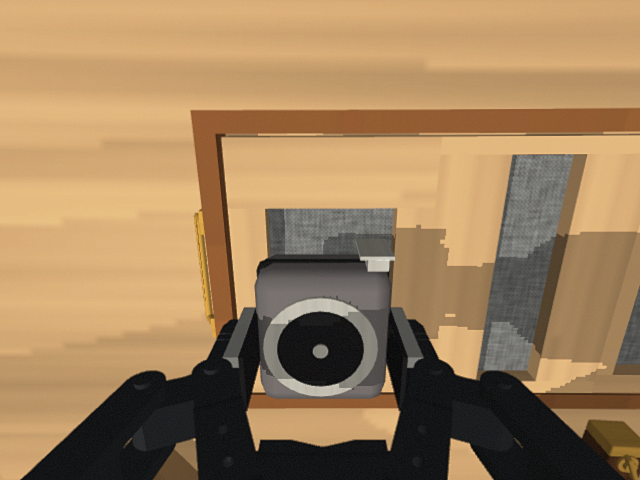

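The tape is held above its cut-out, with its disc at (320,351) and the cut-out's far corners at (266,209) and (396,209). I'll cross-check the offset.

```bash
python3 - <<'E'
from fit import *
m=ctrl.camera_model('wrist')
print(p2w(m,[(266,209),(396,209)],22)[:,:2].round(1), p2w(m,[320,351],72)[:,:2].round(1))
E
python3 go.py tape_c 25.5
```

```text
[[657.6 209.8]
 [658.  146.8]] [[612.1 183.1]]
t 6.03 pos [613.9 181.8  52.8] phi 0.4 j6 60 w 52.9 F [-0.  -0.6 -0.2] tilt [ 0.0002 -0.0001]
target 615.3 177.2 turn wz units 0.01 | after turn: x 0.05 y 0.16 z 0.91
```

play_rows(commands=[[0.08,0.15,0,0,0,0,-1],[0,0,0.3,0,0,0,-1],[0,0,0.3,0,0,0,-1],[0,0,0,0,0,0,-1],[0,0,0,0,0,0,-1]])

```text
time: 6.45
tool_pos: [615.6, 176.2, 33.5]
ee_rot: [[1.0, 0.005, -0.002], [0.005, -1.0, -0.001], [-0.002, 0.001, -1.0]]
force: [-0.4, 0.6, -0.2]
width: 52.4
gripper_force: 65.1
```

play_rows(commands=[[0,0,0.15,0,0,0,-1],[0,0,0.15,0,0,0,-1],[0,0,0,0,0,0,-1],[0,0,0,0,0,0,-1],[0,0,0,0,0,0,-1]])

```text
time: 6.87
tool_pos: [616.5, 176.6, 25.9]
ee_rot: [[1.0, 0.006, 0.0], [0.006, -1.0, -0.0], [0.0, 0.0, -1.0]]
force: [0.5, -0.2, -1.1]
width: 52.6
gripper_force: 65.1
```

play_rows(commands=[[0,0,0,0,0,0,0.6],[0,0,0,0,0,0,0.6],[0,0,0,0,0,0,0.6],[0,0,-0.3,0,0,0,0.6],[0,0,-0.6,0,0,0,0.6]])

```text
time: 7.28
tool_pos: [614.9, 176.0, 51.4]
ee_rot: [[1.0, 0.005, -0.004], [0.005, -1.0, -0.002], [-0.004, 0.002, -1.0]]
force: [0.1, -0.4, 0.8]
width: 68.6
gripper_force: 0.0
```

play_rows(commands=[[0,0,-0.6,0,0,0,1],[0,0,-0.5,0,0,0,1],[0,0,-0.5,0,0,0,1],[0,0,0,0,0,0,1],[0,0,0,0,0,0,1]])

```text
time: 7.7
tool_pos: [617.1, 177.0, 102.5]
ee_rot: [[1.0, 0.006, 0.003], [0.006, -1.0, 0.001], [0.003, -0.001, -1.0]]
force: [-0.8, 0.2, -1.2]
width: 85.3
gripper_force: 0.0
```

```bash
python3 go.py square 12;python3 go.py bevel 12
```

```text
t 7.7 pos [617.1 177.  102.5] phi 0.3 j6 60 w 85.3 F [-0.8  0.2 -1.2] tilt [0.0027 0.0014]
target 403.7 112.2 turn wz units 9.88 | after turn: x -1.82 y 7.21 z 3.02
t 7.7 pos [617.1 177.  102.5] phi 0.3 j6 60 w 85.3 F [-0.8  0.2 -1.2] tilt [0.0027 0.0014]
target 458.9 -5.2 turn wz units 0.48 | after turn: x -5.0 y 6.3 z 3.02
```

play_rows(commands=[[0,0,0,0,0,0.99,1],[0,0,0,0,0,0.99,1],[0,0,0,0,0,0.99,1],[0,0,0,0,0,0.99,1],[0,0,0,0,0,0.99,1]])

```text
time: 8.12
tool_pos: [615.8, 176.4, 99.9]
ee_rot: [[0.869, -0.495, -0.002], [-0.495, -0.869, -0.001], [-0.001, 0.001, -1.0]]
force: [-1.4, 1.0, -0.9]
width: 85.1
gripper_force: 0.0
```

play_rows(commands=[[0,0,0,0,0,0.99,1],[0,0,0,0,0,0.99,1],[0,0,0,0,0,0.99,1],[0,0,0,0,0,0.99,1],[0,0,0,0,0,0.97,1]])

```text
time: 8.53
tool_pos: [615.8, 176.4, 99.9]
ee_rot: [[0.511, -0.859, -0.002], [-0.859, -0.511, -0.001], [-0.0, 0.002, -1.0]]
force: [1.0, 0.5, 0.3]
width: 85.4
gripper_force: 0.0
```

play_rows(commands=[[-0.2,0.7,0,0,0,0,1],[-0.2,0.8,0,0,0,0,1],[-0.2,0.8,0,0,0,0,1],[-0.2,0.8,0,0,0,0,1],[-0.2,0.8,0,0,0,0,1]])

```text
time: 8.95
tool_pos: [498.9, 141.3, 99.9]
ee_rot: [[0.515, -0.857, -0.001], [-0.857, -0.515, -0.001], [-0.0, 0.002, -1.0]]
force: [0.1, 0.4, 0.7]
width: 85.4
gripper_force: 0.0
```

play_rows(commands=[[-0.2,0.8,0,0,0,0,1],[-0.2,0.8,0,0,0,0,1],[-0.2,0.8,0,0,0,0,1],[-0.2,0.8,0,0,0,0,1],[0,0,0,0,0,0,1]])

```text
time: 9.37
tool_pos: [401.7, 111.2, 100.0]
ee_rot: [[0.515, -0.857, -0.003], [-0.857, -0.515, -0.001], [-0.001, 0.003, -1.0]]
force: [-0.0, -0.5, 0.7]
width: 85.5
gripper_force: 0.0
```

```bash
python3 -c "
from h import *
snap('wrist','w3.png')"; python3 go.py square 10
```

```text
t 9.42 pos [403.9 112.2 100.5] phi -58.9 j6 -6 w 85.5 F [1.4 0.5 0.6] tilt [-0.0012 -0.0002]
target 403.7 112.2 turn wz units 0.01 | after turn: x -0.01 y 0.01 z 3.02
```

View pics/w3.png

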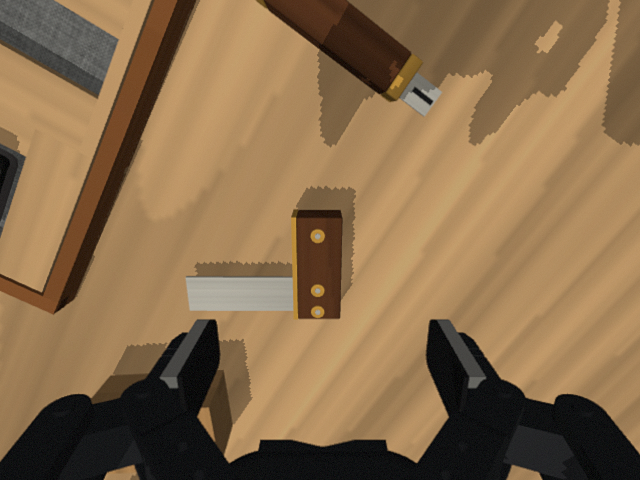

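The square's stock spans (297,218)–(341,319) and its blade ends at (188,276)–(189,311). The fingers straddle it squarely.

Run:
```python
from fit import *
m=ctrl.camera_model('wrist')
t,th,e=fit(m,[(296,218),(342,219),(340,319),(294,318),(187,277),(189,311)],[(-21.5,-36),(-53.5,-36),(-53.5,36),(-21.5,36),(53.5,10),(53.5,36)],[22,22,22,22,10,10],1,(0,0))
print(t,th,e)
```

```text
[434.30282007 141.04893696] 30.429478458771374 1.9905068995019484
```

play_rows(commands=[[0,-0.06,0.4,0,0,0,1],[0,0,0.6,0,0,0,1],[0,0,0.8,0,0,0,1],[0,0,0.6,0,0,0,1],[0,0,0.3,0,0,0,1]])

```text
time: 9.83
tool_pos: [406.7, 113.4, 17.4]
ee_rot: [[0.515, -0.857, -0.003], [-0.857, -0.515, -0.002], [-0.0, 0.004, -1.0]]
force: [-0.5, 0.0, 0.1]
width: 85.2
gripper_force: 0.0
```

play_rows(commands=[[0,0,0.24,0,0,0,1],[0,0,0,0,0,0,0.3],[0,0,0,0,0,0,-1],[0,0,0,0,0,0,-1],[0,0,0,0,0,0,-1]])

```text
time: 10.25
tool_pos: [408.2, 114.4, 13.3]
ee_rot: [[0.516, -0.857, 0.001], [-0.857, -0.516, 0.001], [0.0, -0.002, -1.0]]
force: [-0.2, 1.2, 0.7]
width: 38.1
gripper_force: 0.9
```

play_rows(commands=[[0,0,0,0,0,0,-1],[0,0,0,0,0,0,-1],[0,0,0,0,0,0,-1],[0,0,0,0,0,0,-1],[0,0,0,0,0,0,-1]])

```text
time: 10.67
tool_pos: [408.2, 114.3, 13.6]
ee_rot: [[0.516, -0.857, 0.002], [-0.857, -0.516, 0.001], [0.0, -0.002, -1.0]]
force: [-1.0, -0.8, 5.9]
width: 30.0
gripper_force: 59.8
```

play_rows(commands=[[0,0,0,0,0,0,-1],[0,0,0,0,0,0,-1],[0,0,0,0,0,0,-1],[0,0,0,0,0,0,-1],[0,0,0,0,0,0,-1]])

```text
time: 11.08
tool_pos: [408.2, 114.3, 13.6]
ee_rot: [[0.516, -0.857, 0.002], [-0.857, -0.516, 0.001], [0.0, -0.002, -1.0]]
force: [-1.5, -1.2, 5.4]
width: 30.0
gripper_force: 59.8
```

play_rows(commands=[[0,0,-0.3,0,0,0,-1],[0,0,-0.5,0,0,0,-1],[0,0,-0.6,0,0,0,-1],[0,0,-0.4,0,0,0,-1],[0,0,-0.2,0,0,0,-1]])

```text
time: 11.5
tool_pos: [408.4, 114.5, 74.4]
ee_rot: [[0.516, -0.857, 0.003], [-0.857, -0.516, 0.002], [-0.0, -0.003, -1.0]]
force: [-0.7, 0.1, -1.5]
width: 30.3
gripper_force: 59.6
```

```bash
sed -i 's/-37.5,-8,/-37.5,-9,/' go.py; python3 go.py square_c 26.6
```

```text
t 11.5 pos [408.4 114.5  74.4] phi -58.9 j6 -6 w 30.3 F [-0.7  0.1 -1.5] tilt [0.0027 0.0017]
target 582.9 -31.6 turn wz units 5.13 | after turn: x 4.89 y -5.8 z 1.59
```

play_rows(commands=[[0,0,0,0,0,0.6,-1],[0,0,0,0,0,0.9,-1],[0,0,0,0,0,0.9,-1],[0,0,0,0,0,0.9,-1],[0,0,0,0,0,0.9,-1]])

```text
time: 11.92
tool_pos: [407.2, 113.9, 72.2]
ee_rot: [[0.097, -0.995, -0.001], [-0.995, -0.097, 0.0], [-0.0, 0.001, -1.0]]
force: [-0.3, 0.8, -1.6]
width: 30.0
gripper_force: 59.7
```

play_rows(commands=[[0,0,0,0,0,0.9,-1],[0,0,0,0,0,0.03,-1],[0.5,-0.6,0,0,0,0,-1],[0.5,-0.6,0,0,0,0,-1],[0.5,-0.6,0,0,0,0,-1]])

```text
time: 12.33
tool_pos: [462.2, 68.9, 72.5]
ee_rot: [[0.009, -1.0, -0.0], [-1.0, -0.009, 0.0], [-0.0, 0.0, -1.0]]
force: [0.8, 1.0, -1.6]
width: 30.4
gripper_force: 59.7
```

play_rows(commands=[[0.5,-0.6,0,0,0,0,-1],[0.5,-0.6,0,0,0,0,-1],[0.5,-0.6,0,0,0,0,-1],[0.5,-0.6,0,0,0,0,-1],[0.5,-0.6,0,0,0,0,-1]])

```text
time: 12.75
tool_pos: [552.6, -6.2, 72.1]
ee_rot: [[0.007, -1.0, -0.001], [-1.0, -0.007, 0.0], [-0.0, 0.001, -1.0]]
force: [-0.2, 0.6, -0.9]
width: 30.0
gripper_force: 59.7
```

play_rows(commands=[[0.5,-0.6,0,0,0,0,-1],[0.39,-0.4,0,0,0,0,-1],[0,0,0.2,0,0,0,-1],[0,0,0.2,0,0,0,-1],[0,0,0,0,0,0,-1]])

```text
time: 13.17
tool_pos: [580.4, -31.7, 58.4]
ee_rot: [[0.005, -1.0, -0.004], [-1.0, -0.005, 0.0], [-0.0, 0.004, -1.0]]
force: [-0.4, -0.4, -2.7]
width: 30.2
gripper_force: 59.7
```

play_rows(commands=[[0,0,0.15,0,0,0,-1],[0,0,0,0,0,0,-1],[0,0,0,0,0,0,-1],[0,0,0,0,0,0,-1],[0,0,0,0,0,0,-1]])

```text
time: 13.58
tool_pos: [582.3, -31.6, 56.5]
ee_rot: [[0.005, -1.0, 0.001], [-1.0, -0.005, 0.0], [-0.0, -0.001, -1.0]]
force: [-0.5, -0.5, -1.2]
width: 30.0
gripper_force: 59.7
```

```bash
python3 -c "
from h import *
snap('wrist','w4.png')"; python3 go.py square_c 26.6
```

```text
t 13.63 pos [582.3 -31.7  56.5] phi -89.7 j6 -12 w 30.2 F [ 0.2 -0.9 -0.6] tilt [0.0007 0.0001]
target 582.9 -31.6 turn wz units 0.01 | after turn: x -0.0 y -0.02 z 1.0
```

View pics/w4.png

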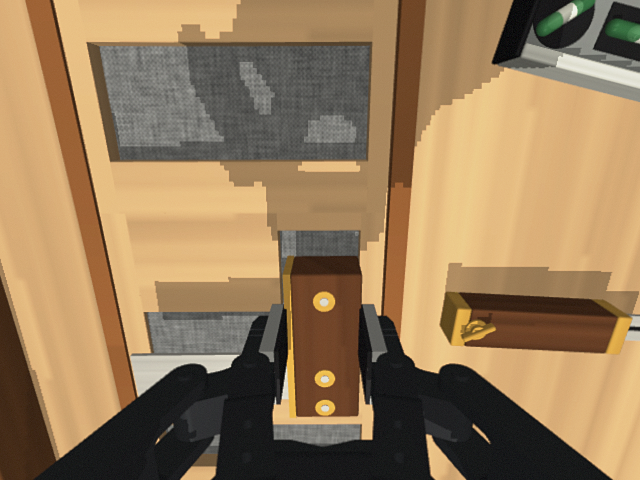

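The stock hangs over its pocket: its end's top edge is at row 275 (291–361), the pocket end is at row 231 (280–361), and the blade is over its channel. I'll check the alignment.

Run:
```python
from fit import *
m=ctrl.camera_model('wrist')
print('pocket x -16.5/-58.5,y-41',p2w(m,[(280,231),(361,231)],22)[:,:2].round(1).tolist(),'square -21.5/-53.5,-36', p2w(m,[(291,275),(361,275)],65)[:,:2].round(1).tolist(), 'bottom',p2w(m,[(288,257),(361,257)],43)[:,:2].round(1).tolist(),'(-53.5,36)',p2w(m,[(359,416)],65)[:,:2].round(1).tolist())
```

```text
pocket x -16.5/-58.5,y-41 [[604.4, -62.7], [563.5, -62.9]] square -21.5/-53.5,-36 [[595.4, -57.3], [567.5, -57.5]] bottom [[598.6, -56.6], [565.3, -56.8]] (-53.5,36) [[565.7, 13.1]]
```

play_rows(commands=[[0.02,-0.05,0.2,0,0,0,-1],[0,0,0.3,0,0,0,-1],[0,0,0.2,0,0,0,-1],[0,0,0,0,0,0,-1],[0,0,0,0,0,0,-1]])

```text
time: 14.05
tool_pos: [583.1, -32.7, 34.2]
ee_rot: [[0.005, -1.0, -0.002], [-1.0, -0.005, -0.0], [0.0, 0.002, -1.0]]
force: [0.1, -0.2, -1.0]
width: 30.1
gripper_force: 59.7
```

play_rows(commands=[[0,0,0.15,0,0,0,-1],[0,0,0.15,0,0,0,-1],[0,0,0,0,0,0,-1],[0,0,0,0,0,0,-1],[0,0,0,0,0,0,-1]])

```text
time: 14.47
tool_pos: [583.6, -32.5, 26.0]
ee_rot: [[0.004, -1.0, -0.0], [-1.0, -0.004, 0.0], [-0.0, 0.0, -1.0]]
force: [-0.8, 0.1, -1.0]
width: 30.1
gripper_force: 59.7
```

```bash
python3 go.py square_c 26.6
```

```text
t 14.47 pos [583.6 -32.5  26. ] phi -89.7 j6 -12 w 30.1 F [-0.8  0.1 -1. ] tilt [-0.0003  0.    ]
target 582.9 -31.6 turn wz units 0.0 | after turn: x -0.03 y 0.02 z -0.02
```

play_rows(commands=[[0,0,0,0,0,0,0.1],[0,0,0,0,0,0,0.1],[0,0,0,0,0,0,0.1],[0,0,-0.3,0,0,0,0.1],[0,0,-0.6,0,0,0,0.1]])

```text
time: 14.88
tool_pos: [582.1, -32.6, 51.8]
ee_rot: [[0.004, -1.0, -0.004], [-1.0, -0.004, -0.0], [0.0, 0.004, -1.0]]
force: [0.2, 0.8, -0.5]
width: 47.1
gripper_force: 0.0
```

play_rows(commands=[[0,0,-0.6,0,0,0,1],[0,0,-0.5,0,0,0,1],[0,0,-0.5,0,0,0,1],[0,0,0,0,0,0,1],[0,0,0,0,0,0,1]])

```text
time: 15.3
tool_pos: [584.5, -32.4, 102.6]
ee_rot: [[0.005, -1.0, 0.003], [-1.0, -0.005, 0.001], [-0.001, -0.003, -1.0]]
force: [-0.8, 0.1, 0.1]
width: 85.5
gripper_force: 0.0
```

```bash
python3 go.py bevel 12;python3 go.py level 12
```

```text
t 15.3 pos [584.5 -32.4 102.6] phi -89.7 j6 -12 w 85.5 F [-0.8  0.1  0.1] tilt [0.0028 0.0005]
target 458.9 -5.2 turn wz units -14.53 | after turn: x -4.22 y -0.72 z 3.02
t 15.3 pos [584.5 -32.4 102.6] phi -89.7 j6 -12 w 85.5 F [-0.8  0.1  0.1] tilt [0.0028 0.0005]
target 441.4 -147.8 turn wz units -12.8 | after turn: x -3.79 y 4.82 z 3.02
```

play_rows(commands=[[0,0,0,0,0,-0.97,1],[0,0,0,0,0,-0.97,1],[0,0,0,0,0,-0.97,1],[0,0,0,0,0,-0.97,1],[0,0,0,0,0,-0.97,1]])

```text
time: 15.72
tool_pos: [583.1, -32.5, 100.2]
ee_rot: [[0.495, -0.869, -0.002], [-0.869, -0.495, -0.0], [-0.001, 0.002, -1.0]]
force: [0.5, 0.6, 0.6]
width: 85.5
gripper_force: 0.0
```

play_rows(commands=[[0,0,0,0,0,-0.97,1],[0,0,0,0,0,-0.97,1],[0,0,0,0,0,-0.97,1],[0,0,0,0,0,-0.97,1],[0,0,0,0,0,-0.97,1]])

```text
time: 16.13
tool_pos: [583.1, -32.5, 100.2]
ee_rot: [[0.855, -0.519, -0.002], [-0.519, -0.855, -0.0], [-0.001, 0.001, -1.0]]
force: [-1.0, -0.1, 0.2]
width: 85.3
gripper_force: 0.0
```

play_rows(commands=[[0,0,0,0,0,-0.97,1],[0,0,0,0,0,-0.97,1],[0,0,0,0,0,-0.97,1],[0,0,0,0,0,-0.97,1],[0,0,0,0,0,-0.97,1]])

```text
time: 16.55
tool_pos: [583.1, -32.5, 100.2]
ee_rot: [[0.999, -0.038, -0.002], [-0.038, -0.999, -0.0], [-0.002, 0.0, -1.0]]
force: [0.2, 0.7, 0.8]
width: 85.0
gripper_force: 0.0
```

play_rows(commands=[[-0.8,-0.14,0,0,0,0,1],[-0.9,-0.15,0,0,0,0,1],[-0.9,-0.15,0,0,0,0,1],[-0.9,-0.15,0,0,0,0,1],[-0.7,-0.12,0,0,0,0,1]])

```text
time: 16.97
tool_pos: [456.1, -5.9, 100.2]
ee_rot: [[0.999, -0.043, -0.002], [-0.043, -0.999, -0.0], [-0.002, 0.0, -1.0]]
force: [0.2, 1.5, -0.6]
width: 85.5
gripper_force: 0.0
```

play_rows(commands=[[0,0,0,0,0,0,1],[0,0,0,0,0,0,1],[0,0,0,0,0,0,1],[0,0,0,0,0,0,1],[0,0,0,0,0,0,1]])

```text
time: 17.38
tool_pos: [459.3, -6.0, 100.8]
ee_rot: [[0.999, -0.043, -0.0], [-0.043, -0.999, -0.0], [-0.0, 0.0, -1.0]]
force: [0.1, 0.1, -0.4]
width: 85.1
gripper_force: 0.0
```

```bash
python3 -c "
from h import *
snap('wrist','w5.png')"; python3 go.py bevel 12
```

```text
t 17.43 pos [459.2  -6.  100.8] phi -2.5 j6 69 w 85.5 F [-0.3  0.4  0.6] tilt [-0.0005 -0.0002]
target 458.9 -5.2 turn wz units 0.02 | after turn: x -0.01 y -0.03 z 2.96
```

View pics/w5.png

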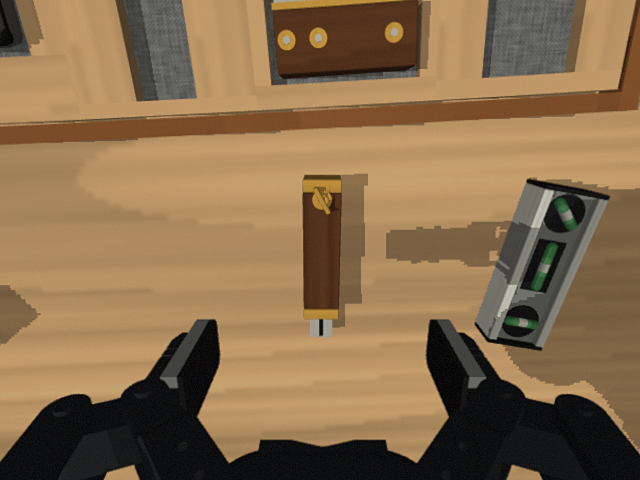

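The bevel lies aligned between the fingers, with its stock top at (303,180)–(339,319). The square is seated in its pocket at the top of the picture.

Run:
```python
from fit import *
m=ctrl.camera_model('wrist')
print(fit(m,[(303,180),(341,180),(339,319),(304,319)],[(58,12),(58,-12),(-38,-12),(-38,12)],22,1,(0,0)))
```

```text
(array([451.91449978,  -4.95821355]), np.float64(-2.6784105937673495), np.float64(0.5560279560355692))
```

play_rows(commands=[[0,0,0.4,0,0,0,1],[0,0,0.6,0,0,0,1],[0,0,0.8,0,0,0,1],[0,0,0.6,0,0,0,1],[0,0,0.3,0,0,0,1]])

```text
time: 17.85
tool_pos: [457.5, -6.3, 17.7]
ee_rot: [[0.999, -0.043, -0.004], [-0.043, -0.999, -0.001], [-0.004, 0.001, -1.0]]
force: [-0.4, -0.1, -0.5]
width: 85.6
gripper_force: 0.0
```

play_rows(commands=[[0,0,0.24,0,0,0,1],[0,0,0,0,0,0,0.3],[0,0,0,0,0,0,-1],[0,0,0,0,0,0,-1],[0,0,0,0,0,0,-1]])

```text
time: 18.27
tool_pos: [459.6, -5.6, 13.8]
ee_rot: [[0.999, -0.042, 0.002], [-0.042, -0.999, 0.0], [0.002, -0.001, -1.0]]
force: [-0.1, 0.5, 0.2]
width: 38.7
gripper_force: 0.0
```

play_rows(commands=[[0,0,0,0,0,0,-1],[0,0,0,0,0,0,-1],[0,0,0,0,0,0,-1],[0,0,0,0,0,0,-1],[0,0,0,0,0,0,-1]])

```text
time: 18.68
tool_pos: [459.5, -5.7, 13.9]
ee_rot: [[0.999, -0.042, 0.002], [-0.042, -0.999, 0.0], [0.002, -0.0, -1.0]]
force: [-1.1, 1.0, 4.8]
width: 21.9
gripper_force: 59.2
```

play_rows(commands=[[0,0,0,0,0,0,-1],[0,0,0,0,0,0,-1],[0,0,0,0,0,0,-1],[0,0,0,0,0,0,-1],[0,0,0,0,0,0,-1]])

```text
time: 19.1
tool_pos: [459.5, -5.7, 13.9]
ee_rot: [[0.999, -0.042, 0.002], [-0.042, -0.999, 0.0], [0.002, -0.0, -1.0]]
force: [-2.2, -0.2, 6.3]
width: 21.7
gripper_force: 59.2
```

Gripped: grip offset x ≈ 8, place z ≈ 26.5.

play_rows(commands=[[0,0,-0.3,0,0,0,-1],[0,0,-0.5,0,0,0,-1],[0,0,-0.6,0,0,0,-1],[0,0,-0.4,0,0,0,-1],[0,0,-0.2,0,0,0,-1]])

```text
time: 19.52
tool_pos: [459.6, -5.7, 75.0]
ee_rot: [[0.999, -0.042, 0.003], [-0.042, -0.999, 0.001], [0.003, -0.001, -1.0]]
force: [0.1, 1.0, -1.2]
width: 22.0
gripper_force: 59.1
```

```bash
python3 go.py bevel_c 26.5
```

```text
t 19.52 pos [459.6  -5.7  75. ] phi -2.4 j6 69 w 22.0 F [ 0.1  1.  -1.2] tilt [0.0029 0.0007]
target 627.4 77.5 turn wz units -0.48 | after turn: x 5.61 y -2.73 z 1.62
```

play_rows(commands=[[0,0,0,0,0,-0.48,-1],[0.7,-0.34,0,0,0,0,-1],[0.7,-0.34,0,0,0,0,-1],[0.7,-0.34,0,0,0,0,-1],[0.7,-0.34,0,0,0,0,-1]])

```text
time: 19.93
tool_pos: [542.9, 36.0, 72.8]
ee_rot: [[1.0, 0.007, -0.001], [0.007, -1.0, 0.0], [-0.001, -0.0, -1.0]]
force: [-0.5, 1.1, -0.2]
width: 21.7
gripper_force: 59.1
```

play_rows(commands=[[0.7,-0.34,0,0,0,0,-1],[0.7,-0.34,0,0,0,0,-1],[0.7,-0.34,0,0,0,0,-1],[0.72,-0.35,0,0,0,0,-1],[0,0,0.2,0,0,0,-1]])

```text
time: 20.35
tool_pos: [630.3, 79.0, 67.0]
ee_rot: [[1.0, 0.009, 0.003], [0.009, -1.0, 0.0], [0.003, -0.0, -1.0]]
force: [-0.4, 0.9, -0.6]
width: 21.8
gripper_force: 59.1
```

play_rows(commands=[[0,0,0.2,0,0,0,-1],[0,0,0.2,0,0,0,-1],[0,0,0,0,0,0,-1],[0,0,0,0,0,0,-1],[0,0,0,0,0,0,-1]])

```text
time: 20.77
tool_pos: [626.4, 77.0, 55.4]
ee_rot: [[1.0, 0.008, 0.0], [0.008, -1.0, -0.0], [0.0, 0.0, -1.0]]
force: [0.2, -0.2, -0.7]
width: 21.8
gripper_force: 59.1
```

```bash
python3 -c "
from h import *
snap('wrist','w6.png')"; python3 go.py bevel_c 26.5
```

```text
t 20.82 pos [626.6  77.1  55.5] phi 0.4 j6 69 w 21.9 F [-0.1  0.1 -1.6] tilt [0.0008 0.0001]
target 627.4 77.5 turn wz units -0.01 | after turn: x 0.02 y -0.01 z 0.97
```

View pics/w6.png

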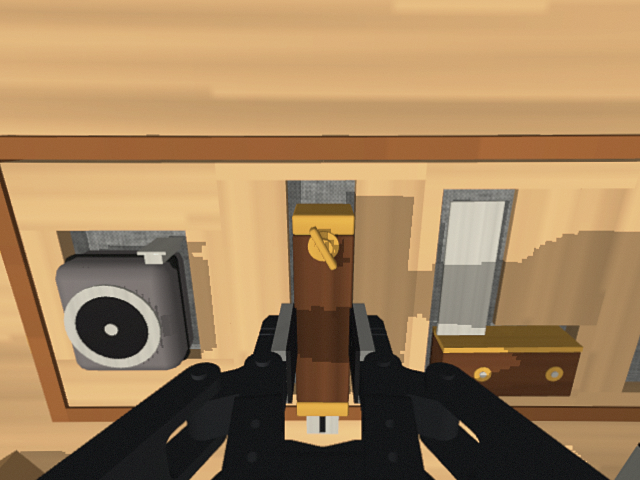

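The bevel is aligned over its slot, whose far edge is at row 181 (286–356) with the bevel end's top edge near row 215. The tape and square are both down in their places.

Run:
```python
from fit import *
m=ctrl.camera_model('wrist')
print(p2w(m,[(286,181),(356,181)],22)[:,:2].round(1).tolist(),'want x+58:', p2w(m,[(292,216),(354,216)],63.6)[:,:2].round(1).tolist(),p2w(m,[(293,205),(352,205)],41.6)[:,:2].round(1).tolist())
```

```text
[[683.5, 95.3], [683.7, 61.7]] want x+58: [[676.9, 89.4], [677.1, 65.9]] [[676.2, 90.6], [676.4, 64.9]]
```

play_rows(commands=[[0.05,-0.02,0.2,0,0,0,-1],[0,0,0.3,0,0,0,-1],[0,0,0.2,0,0,0,-1],[0,0,0,0,0,0,-1],[0,0,0,0,0,0,-1]])

```text
time: 21.23
tool_pos: [627.6, 77.7, 32.9]
ee_rot: [[1.0, 0.008, -0.002], [0.008, -1.0, -0.001], [-0.002, 0.001, -1.0]]
force: [0.4, -0.6, -0.7]
width: 22.0
gripper_force: 59.1
```

play_rows(commands=[[0,0,0.15,0,0,0,-1],[0,0,0.12,0,0,0,-1],[0,0,0,0,0,0,-1],[0,0,0,0,0,0,-1],[0,0,0,0,0,0,-1]])

```text
time: 21.65
tool_pos: [628.5, 78.0, 26.0]
ee_rot: [[1.0, 0.008, 0.001], [0.008, -1.0, 0.0], [0.001, -0.0, -1.0]]
force: [0.2, 0.4, 0.8]
width: 22.1
gripper_force: 59.3
```

play_rows(commands=[[0,0,0,0,0,0,0],[0,0,0,0,0,0,0],[0,0,0,0,0,0,0],[0,0,-0.3,0,0,0,0],[0,0,-0.6,0,0,0,0]])

```text
time: 22.07
tool_pos: [626.5, 77.6, 51.1]
ee_rot: [[1.0, 0.007, -0.005], [0.007, -1.0, -0.001], [-0.005, 0.001, -1.0]]
force: [0.7, 0.1, 0.4]
width: 42.5
gripper_force: 0.0
```

play_rows(commands=[[0,0,-0.6,0,0,0,1],[0,0,-0.5,0,0,0,1],[0,0,-0.5,0,0,0,1],[0,0,0,0,0,0,1],[0,0,0,0,0,0,1]])

```text
time: 22.48
tool_pos: [628.9, 78.2, 102.3]
ee_rot: [[1.0, 0.008, 0.003], [0.008, -1.0, 0.001], [0.003, -0.001, -1.0]]
force: [0.0, 0.4, -0.3]
width: 85.2
gripper_force: 0.0
```

```bash
python3 go.py level 12
```

```text
t 22.48 pos [628.9  78.2 102.3] phi 0.4 j6 69 w 85.2 F [ 0.   0.4 -0.3] tilt [0.0027 0.001 ]
target 441.4 -147.8 turn wz units 2.22 | after turn: x -4.41 y 8.74 z 3.01
```

play_rows(commands=[[0,0,0,0,0,0.74,1],[0,0,0,0,0,0.74,1],[0,0,0,0,0,0.74,1],[-0.37,0.73,0,0,0,0,1],[-0.37,0.73,0,0,0,0,1]])

```text
time: 22.9
tool_pos: [596.0, 40.3, 99.3]
ee_rot: [[0.975, -0.222, -0.002], [-0.222, -0.975, -0.0], [-0.002, 0.001, -1.0]]
force: [0.4, -0.9, -0.7]
width: 85.2
gripper_force: 0.0
```

play_rows(commands=[[-0.37,0.73,0,0,0,0,1],[-0.37,0.73,0,0,0,0,1],[-0.37,0.73,0,0,0,0,1],[-0.37,0.73,0,0,0,0,1],[-0.37,0.73,0,0,0,0,1]])

```text
time: 23.32
tool_pos: [516.8, -55.0, 100.0]
ee_rot: [[0.975, -0.223, -0.002], [-0.223, -0.975, -0.0], [-0.002, 0.0, -1.0]]
force: [0.2, 0.5, -0.1]
width: 85.3
gripper_force: 0.0
```

play_rows(commands=[[-0.37,0.73,0,0,0,0,1],[-0.37,0.73,0,0,0,0,1],[-0.37,0.73,0,0,0,0,1],[-0.37,0.73,0,0,0,0,1],[-0.37,0.73,0,0,0,0,1]])

```text
time: 23.73
tool_pos: [438.2, -149.2, 100.1]
ee_rot: [[0.975, -0.223, -0.001], [-0.223, -0.975, 0.0], [-0.001, 0.0, -1.0]]
force: [-0.4, -0.7, 0.4]
width: 85.6
gripper_force: 0.0
```

play_rows(commands=[[0,0,0,0,0,0,1],[0,0,0,0,0,0,1],[0,0,0,0,0,0,1],[0,0,0,0,0,0,1],[0,0,0,0,0,0,1]])

```text
time: 24.15
tool_pos: [440.2, -148.0, 100.6]
ee_rot: [[0.975, -0.222, -0.0], [-0.222, -0.975, 0.0], [-0.0, 0.0, -1.0]]
force: [-0.9, -0.1, -0.7]
width: 85.2
gripper_force: 0.0
```

```bash
python3 -c "
from h import *
snap('wrist','w7.png')"; python3 go.py level 12
```

```text
t 24.2 pos [ 440.2 -148.1  100.6] phi -12.8 j6 76 w 85.5 F [ 0.6  0.1 -0.3] tilt [-0.0003  0.    ]
target 441.4 -147.8 turn wz units 0.01 | after turn: x 0.04 y -0.02 z 2.95
```

View pics/w7.png

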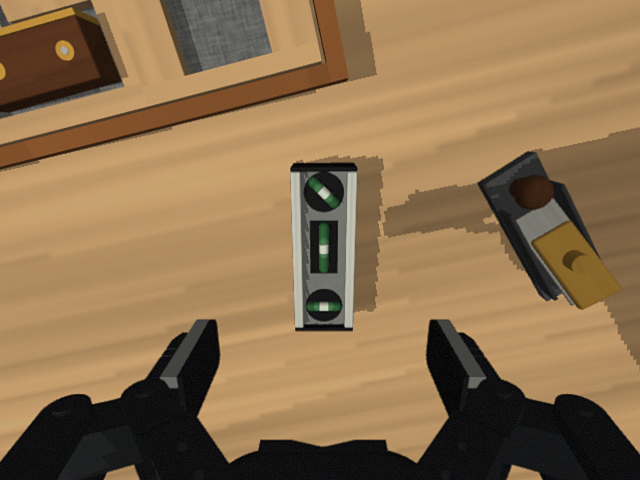

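The level is centred and aligned between the fingers, with corners (291,170), (357,170), (353,330) and (296,330). The plane is well clear to the right.

Run:
```python
from fit import *
m=ctrl.camera_model('wrist')
print(fit(m,[(291,170),(357,170),(353,330),(296,330)],box(112,40,['++','+-','--','-+']),24,1,(0,0)))
```

```text
(array([ 442.02794014, -149.37198277]), np.float64(-12.591522779018916), np.float64(1.583054564059701))
```

play_rows(commands=[[0.04,0,0.4,0,0,0,1],[0,0,0.6,0,0,0,1],[0,0,0.8,0,0,0,1],[0,0,0.6,0,0,0,1],[0,0,0.3,0,0,0,1]])

```text
time: 24.62
tool_pos: [439.7, -148.3, 17.6]
ee_rot: [[0.975, -0.223, -0.004], [-0.223, -0.975, 0.0], [-0.004, 0.0, -1.0]]
force: [-0.2, 0.8, -0.0]
width: 85.3
gripper_force: 0.0
```

play_rows(commands=[[0,0,0.24,0,0,0,1],[0,0,0,0,0,0,0.3],[0,0,0,0,0,0,-1],[0,0,0,0,0,0,-1],[0,0,0,0,0,0,-1]])

```text
time: 25.03
tool_pos: [441.8, -148.9, 13.7]
ee_rot: [[0.975, -0.222, 0.002], [-0.222, -0.975, -0.0], [0.002, -0.0, -1.0]]
force: [-6.3, 3.3, 39.3]
width: 38.8
gripper_force: 37.7
```

play_rows(commands=[[0,0,0,0,0,0,-1],[0,0,0,0,0,0,-1],[0,0,0,0,0,0,-1],[0,0,0,0,0,0,-1],[0,0,0,0,0,0,-1]])

```text
time: 25.45
tool_pos: [442.1, -149.0, 14.0]
ee_rot: [[0.975, -0.222, 0.003], [-0.222, -0.975, -0.0], [0.003, -0.0, -1.0]]
force: [-1.1, 0.1, 5.6]
width: 38.3
gripper_force: 60.9
```

play_rows(commands=[[0,0,0,0,0,0,-1],[0,0,0,0,0,0,-1],[0,0,0,0,0,0,-1],[0,0,0,0,0,0,-1],[0,0,0,0,0,0,-1]])

```text
time: 25.87
tool_pos: [442.1, -149.0, 14.0]
ee_rot: [[0.975, -0.222, 0.003], [-0.222, -0.975, -0.0], [0.003, -0.0, -1.0]]
force: [-1.1, 0.5, 5.7]
width: 38.4
gripper_force: 60.9
```

play_rows(commands=[[0,0,-0.3,0,0,0,-1],[0,0,-0.5,0,0,0,-1],[0,0,-0.6,0,0,0,-1],[0,0,-0.4,0,0,0,-1],[0,0,-0.2,0,0,0,-1]])

```text
time: 26.28
tool_pos: [441.9, -148.9, 74.9]
ee_rot: [[0.975, -0.223, 0.003], [-0.223, -0.975, -0.0], [0.003, -0.0, -1.0]]
force: [0.2, -0.8, -0.6]
width: 38.0
gripper_force: 60.4
```

```bash
python3 go.py level_c 26.5
```

```text
t 26.28 pos [ 441.9 -148.9   74.9] phi -12.9 j6 76 w 38.0 F [ 0.2 -0.8 -0.6] tilt [ 0.0033 -0.0002]
target 621.0 -122.9 turn wz units -2.19 | after turn: x 5.97 y -0.84 z 1.61
```

play_rows(commands=[[0,0,0,0,0,-0.73,-1],[0,0,0,0,0,-0.73,-1],[0,0,0,0,0,-0.73,-1],[0.7,-0.11,0,0,0,0,-1],[0.8,-0.11,0,0,0,0,-1]])

```text
time: 26.7
tool_pos: [485.1, -142.0, 72.8]
ee_rot: [[1.0, 0.004, -0.001], [0.004, -1.0, 0.0], [-0.001, -0.0, -1.0]]
force: [0.8, -0.3, -1.2]
width: 38.0
gripper_force: 60.4
```

play_rows(commands=[[0.8,-0.11,0,0,0,0,-1],[0.8,-0.11,0,0,0,0,-1],[0.8,-0.11,0,0,0,0,-1],[0.8,-0.11,0,0,0,0,-1],[0.8,-0.11,0,0,0,0,-1]])

```text
time: 27.12
tool_pos: [606.5, -124.7, 72.3]
ee_rot: [[1.0, 0.004, -0.001], [0.004, -1.0, 0.0], [-0.001, -0.0, -1.0]]
force: [0.2, -0.3, -1.1]
width: 38.4
gripper_force: 60.4
```

play_rows(commands=[[0.52,-0.09,0,0,0,0,-1],[0,0,0.3,0,0,0,-1],[0,0,0.3,0,0,0,-1],[0,0,0,0,0,0,-1],[0,0,0,0,0,0,-1]])

```text
time: 27.53
tool_pos: [619.8, -122.3, 53.5]
ee_rot: [[1.0, 0.004, -0.003], [0.004, -1.0, 0.0], [-0.003, -0.0, -1.0]]
force: [0.2, -0.3, -0.8]
width: 38.2
gripper_force: 60.4
```

play_rows(commands=[[0,0,0,0,0,0,-1],[0,0,0,0,0,0,-1],[0,0,0,0,0,0,-1],[0,0,0,0,0,0,-1],[0,0,0,0,0,0,-1]])

```text
time: 27.95
tool_pos: [621.5, -122.2, 54.9]
ee_rot: [[1.0, 0.005, 0.0], [0.005, -1.0, 0.0], [0.0, -0.0, -1.0]]
force: [-0.4, 0.5, -0.6]
width: 38.1
gripper_force: 60.4
```

```bash
python3 -c "
from h import *
snap('wrist','w8.png')"; python3 go.py level_c 26.5
```

```text
t 28.0 pos [ 621.5 -122.2   54.9] phi 0.3 j6 87 w 38.1 F [-0.3  0.5 -1.1] tilt [0.0004 0.    ]
target 621.0 -122.9 turn wz units 0.0 | after turn: x -0.02 y 0.02 z 0.95
```

View pics/w8.png

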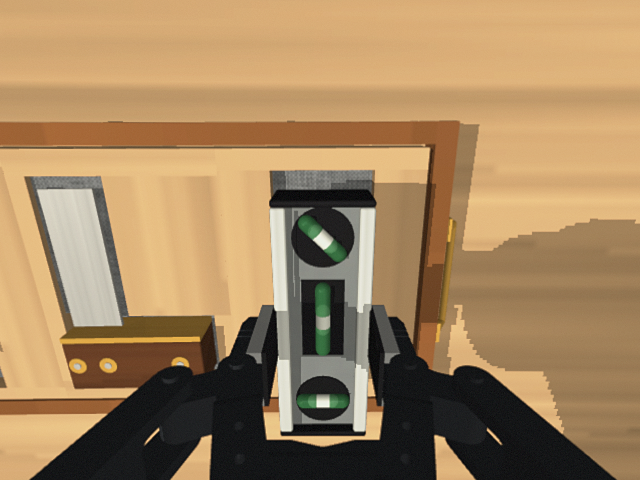

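The level is over its cut-out, whose far edge is at row 171 (270–375), with the level's end top edge near row 207 (270–376). It looks centred.

Run:
```python
from fit import *
m=ctrl.camera_model('wrist')
print(p2w(m,[(270,171),(375,171)],22)[:,:2].round(1).tolist(), p2w(m,[(270,207),(376,207)],65)[:,:2].round(1).tolist(),p2w(m,[(276,191),(373,191)],41)[:,:2].round(1).tolist())
```

```text
[[683.2, -96.8], [683.4, -146.6]] [[675.7, -102.3], [675.9, -141.4]] [[677.2, -101.7], [677.4, -143.4]]
```

play_rows(commands=[[0.04,0,0.2,0,0,0,-1],[0,0,0.3,0,0,0,-1],[0,0,0.2,0,0,0,-1],[0,0,0,0,0,0,-1],[0,0,0,0,0,0,-1]])

```text
time: 28.42
tool_pos: [622.0, -122.2, 32.5]
ee_rot: [[1.0, 0.005, -0.002], [0.005, -1.0, -0.0], [-0.002, 0.0, -1.0]]
force: [-0.2, 0.9, -0.1]
width: 38.1
gripper_force: 60.4
```

play_rows(commands=[[0,0,0.15,0,0,0,-1],[0,0,0.1,0,0,0,-1],[0,0,0,0,0,0,-1],[0,0,0,0,0,0,-1],[0,0,0,0,0,0,-1]])

```text
time: 28.83
tool_pos: [622.7, -122.2, 26.1]
ee_rot: [[1.0, 0.005, 0.0], [0.005, -1.0, 0.0], [0.0, -0.0, -1.0]]
force: [1.4, -0.4, -0.3]
width: 37.8
gripper_force: 60.5
```

play_rows(commands=[[0,0,0,0,0,0,0.3],[0,0,0,0,0,0,0.3],[0,0,0,0,0,0,0.3],[0,0,-0.3,0,0,0,0.3],[0,0,-0.6,0,0,0,0.3]])

```text
time: 29.25
tool_pos: [621.0, -122.1, 51.6]
ee_rot: [[1.0, 0.004, -0.005], [0.004, -1.0, 0.0], [-0.005, -0.0, -1.0]]
force: [-0.5, -0.6, -0.5]
width: 55.6
gripper_force: 0.0
```

play_rows(commands=[[0,0,-0.8,0,0,0,0.5],[0,0,-0.9,0,0,0,0.5],[0,0,-0.9,0,0,0,0.5],[0,0,-0.9,0,0,0,0.5],[0,0,-0.9,0,0,0,0.5]])

```text
time: 29.67
tool_pos: [622.5, -122.3, 187.5]
ee_rot: [[1.0, 0.005, 0.001], [0.005, -1.0, -0.0], [0.001, 0.0, -1.0]]
force: [0.9, 0.6, 0.5]
width: 63.8
gripper_force: 0.0
```

play_rows(commands=[[0,0.9,0,0,0,0,0.5],[0,0.9,0,0,0,0,0.5],[0,0.9,0,0,0,0,0.5],[0,0.9,0,0,0,0,0.5],[0,0.9,0,0,0,0,0.5]])

```text
time: 30.08
tool_pos: [623.1, -258.4, 186.2]
ee_rot: [[1.0, 0.005, 0.001], [0.005, -1.0, -0.0], [0.001, 0.0, -1.0]]
force: [0.6, 0.0, -0.4]
width: 64.2
gripper_force: 0.0
```

play_rows(commands=[[-0.6,0.6,0,0,0,0,0.5],[-0.6,0.6,0,0,0,0,0.5],[-0.6,0.6,0,0,0,0,0.5],[-0.6,0.6,0,0,0,0,0.5],[-0.6,0.6,0,0,0,0,0.5]])

```text
time: 30.5
tool_pos: [532.7, -348.5, 186.0]
ee_rot: [[1.0, 0.005, 0.001], [0.005, -1.0, -0.001], [0.001, 0.001, -1.0]]
force: [0.7, -0.1, -1.5]
width: 63.9
gripper_force: 0.0
```

```bash
python3 -c "
from h import *
im,m=snap('top','top1.png')
cv2.imwrite('pics/c4.png',cv2.resize(im[150:340,120:510],None,fx=2.05,fy=2.05,interpolation=cv2.INTER_CUBIC))"
```

```text
(no output)
```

View pics/c4.png

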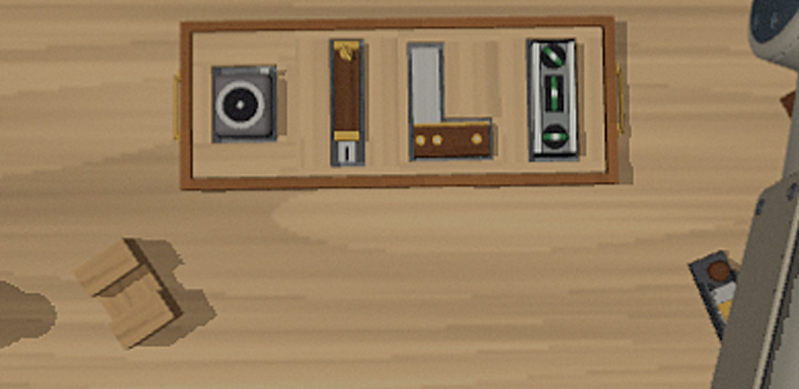

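All four tools sit in their cut-outs with even margins: tape (243,103), bevel (347,100), square (450,100) and level (553,98). The block and plane are where they were, so I'll hand the job in.

```bash
python3 -c "
from workcell import ctrl
print(ctrl.hand_in())"
```

```text
the job is handed in; nothing more can be done
None
```

I put the tape, try square, bevel and level each into its own cut-out without touching the plane or block, and handed the job in at about 31 s; the hand-in returned no verdict, but the last top picture showed all four tools in place.

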